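# Set the ratchet to tighten and clamp the workpiece

### The arm

A 6-joint arm with a two-finger parallel gripper is mounted at the origin on a cart in front of the work surface, level with it; the furniture and walls round the work are solid. World frame = base frame: x ahead of the robot, y to its left, z up, the work surface at z = 0. Lengths are in m, angles in rad, forces in N, time in s.
With the tool pointing down it reaches from about 0.275 to 1 m from the base axis. Payload 8.4 kg.
Tool frame: the origin (TCP) lies on the centre line of the jaws, within the pads' length; the fingertips stand 17 mm ahead of it and the grasp point (between the pads) lies 2 mm behind it; z points along the fingers, y is the line along which they close (so a half turn about z gives the same grasp; the last joint's range is limited). The gripper opens to 85 mm and grips with 20 to 120 N. Pads are 22 mm wide; open, the fingers measure 114 mm over their backs; the gripper's body (76 mm by 85 mm) begins 54 mm behind the grasp point. The pads swing forward as they close: fully open they stand 13 mm farther back than shut.
Start: joints at [-1.108, 0.353, 1.633, -0, 1.155, -0.002], TCP at [0.28, -0.559, 0.213] pointing down, gripper open.
Joint ranges: [-2.63, 2.63], [-0.92, 2.1], [0.06, 2.66], [-1.3, 4.44], [0, 2.69], [-3.02, 3.02]. Speed limits (rad/s): [2.22, 2.22, 2.79, 3.14, 3.14, 3.14].

### API

Orientations are given as a unit quaternion [w, x, y, z].
In Python, from workcell import arm gives the robot as it stands. The module is installed in compiled form; this text tells all that it offers.
- The arm moves only by the tool play_rows, never from a script. Its argument "increments" is a list of rows, each a list of 6 numbers: the shift along the world's x, y, z as a fraction of full scale, then the turn, a rotation vector about the world's x, y, z as a fraction of full scale. A call has 1 to 20 rows; each row is the pose to reach, as a shift and turn from the pose commanded when the call began; what a row does not reach only later rows make up. Full scale, the value 1, is 100 mm for a shift and 30 degrees for a turn. A row lasts 1/10 s, in which the tool goes at most 50 mm and 8.59 degrees, less where a joint would pass 70% of its speed; a pose out of reach is approached as far as the arm can. A call with a number of a shift or a turn outside -1 to 1 is refused whole. A call with a gripper value outside its range is refused whole. "gripper" is the finger opening in mm, from 0 to 85.4, set as the call begins (left out, the last holds). The fingers move at their own pace and stop on an object; "force" is the grip in N (left out, the last holds). Time passes only in rows, so rows that repeat a pose let the fingers close. It gives the time, the measured TCP pose, the force, the opening and the grip force at its end, in the units of the state.
- arm.observe(): the state, without advancing time (a new reading comes with each control period).
- arm.snapshot(name): name is "scene" or "top" or "wrist"; returns a dict with "image" (400x640x3 uint8, red, green, blue), "K" (3x3 intrinsics, pixels), "D" ([k1, k2, p1, p2, k3] as OpenCV has them; the pictures are not rectified), "eye" and "rotation" of the camera in the world. Camera axes: x right, y up, looking along -z (the intrinsics and any distortion apply to the point x, -y, -z); pixel columns grow to the right and rows downward; lengths in m; the calibration is good to about 2 mm. A picture is of the moment at which its call begins. There is no depth.
- arm.sign_off(): hands the job in; it is judged then, once.
Trained networks look in a picture, given as the dict that the camera call returned (one of the last four; its "shot" number tells which), for a name from the list of things; names that differ only in an ending like _2 or _b are one class to them, and where a whole thing is asked for, a point or a joint stands for the part that bears it (a point fixed in the world has none). Each returns a list of dicts, best first, with "score" (0 to 1); they miss things now and then, are a little off and sometimes report something else, mostly with a low value. They report only what shows in the picture. A call takes as long as a camera call.
- arm.search_frame(picture, name): "uv" ([column, row] in pixels, amid what is visible of it).
- arm.trace(picture, name): "region" (400x640 bool, what is visible of it) and "uv" ([column, row] in pixels, amid what is visible of it).
- arm.pinpoint(picture, name): "uv" ([column, row] in pixels: a listed point, or the origin of a listed thing).
The state is a dict: "time_s": time; "qpos": joint angles; "joint_velocities": joint speeds; "effort": joint torques, N m; "tool_pos": TCP position; "eef_rot": TCP orientation; "wrist_force": force on the tool from outside, world axes, zero at the start; "moment": the same for the moment, N m; "opening": finger opening in m; "grip_force": force on a finger pad.
Only numpy, scipy, OpenCV 4.12 (cv2) and the standard library are available. Lean on these libraries where they do the work, as an engineer would, in place of code of your own. Each camera call takes 0.05 s, during which the arm holds its last target. There are 200 camera calls.

### The job

The bored block in the clamping fixture has to be clamped: its ratchet handle is set to loosen, so first flip, with a light push, the little thumb lever on the ratchet head over to the tightening side (tightening is clockwise seen from above). Then work the handle to and fro until the pad has come down on the block and the handle pulls firmly tight, a push of 9 to 10 newtons at the middle of the grip and never more than 12, and leave it tight with the lever still set to tighten. Leave the jar, the bush and the spanner where they are.

Things in the scene. Friction and masses are not known exactly. Their poses are not given: they have to be found in the camera images.
- fixture: Dark steel clamping fixture fixed to the bench: base plate 150 (its x) x 90 (y) x 12 mm, posts at x = +-52 mm and a bridge 128 x 36 mm whose top is 88 mm above the bench. Origin at the centre of the underside, z up; the clamp screw stands on its z axis. The ratchet handle lies above the bridge and points along the fixture's -y at mid-swing.
- handle: Aluminium ratchet handle, level; origin on the vertical spindle axis, 102 mm above the bench; its x runs along the handle to the grip. It swings 0.70 rad to either side of the fixture's -y, to stops, and stays where left. A screw hexagon 18 mm wide in its head ends 118 mm above the bench.
- handle_grip (a point): Middle of the black rubber grip, on the handle's centre line, 150 mm from the spindle axis, 102 mm above the bench. The grip is 18 to 20 mm wide and high (z 92 to 112 mm), 110 to 192 mm from the axis, with free air below. Friction holds the handle with about 1.3 N here.
- screw: Clamp screw with the toothed ratchet wheel, vertical, in the handle's head. With the lever set to tighten, clockwise strokes drive it; anticlockwise the pawl clicks over the teeth (14 teeth, 0.45 rad apart: up to one tooth of lost motion at each reversal) with 1.5 to 4 N at the grip. Driving it in the free run takes about 5.5 N at the middle of the grip. Origin on the axis, 102 mm above the bench.
- lever_tip (a point): Point near the top of the dark upright thumb piece of the reversing lever on the ratchet head, 128 mm above the bench; the thumb piece is 9 mm along the lever, 8 mm wide, its top at 132 mm; the flat head below is at 112 mm. The lever pivots on the handle's centre line 36 mm from the spindle axis and reaches 28 mm outward to this point, leaning up to 12 mm to one side of the centre line.
- pawl (a joint): Angle of the reversing lever to the handle, rad: about -0.43 set to loosen (leans anticlockwise from above), about +0.43 set to tighten (leans clockwise), up to 0.13 more under load; 0.2 nearer to 0 while its toe rides on a tooth. A detent throws it to whichever side of 0 it is on; it takes 2 to 3 N sideways at the thumb piece, and it does not flip while the handle is pulled against the pawl.
- pad: Steel clamp pad, disc 22 mm across on a shank under the bridge, origin at the centre of its underside, at first 4 to 9 mm above the block. It goes down 5 mm per radian of screw and stays where left. Once it bears on the block the push at the grip rises by 1 N for each 30 N of clamping force, from 5.5 N to 13 N within some 0.4 rad of handle swing (screw, pawl and pad give a little).
- workpiece: Bored aluminium block 30 x 40 x 22 mm in the nest under the pad, held by it; origin at the centre of its underside, 12 mm above the bench, top at about 34 mm.
- white_jar: Bystander: white screw-top jar, 59 mm across, 78 mm high; origin at the centre of its underside.
- bush: Bystander: turned steel bush, 34 mm across, 28 mm high; origin at the centre of its underside.
- spanner: Bystander: open-ended spanner lying flat, 161 x 28 x 6 mm, long along its own y; origin at the centre of its underside.

How it is judged:
On the way, in this order (a step that is already met when the one before it is completed fails the run):
1. the reversing lever is flipped to the tightening side (value of joint pawl above 0.1 rad), for 0.2 s.
2. the pad is screwed down on the block with more than 40 N (contact force between pad and workpiece above 40 N), for 0.2 s.
At the end, for the whole second after the job is handed in: The pad holds the block with more than 25 N (and less than 240 N), the reversing lever is on the tightening side (above 0.1 rad), and the handle is at rest (contact force between pad and workpiece between 25 and 240 N and value of joint pawl above 0.1 rad and angular speed of handle below 0.05 rad/s); the robot touches nothing.
It fails at once if the block is crushed: clamping force above 240 N (about 13 N at the grip) (contact force between pad and workpiece above 240 N).
It fails at once if the robot presses on the ratchet, its lever or the handle with more than 25 N (contact force between any of the arm, the fingers and handle above 25 N).
It fails at once if the jar is disturbed by more than 15 mm (distance of white_jar from where it was at the start of the episode above 0.015 m).
It fails at once if the bush is disturbed by more than 15 mm (distance of bush from where it was at the start of the episode above 0.015 m).
It fails at once if the spanner is disturbed by more than 15 mm (distance of spanner from where it was at the start of the episode above 0.015 m).
It also fails if it takes over 72 s, if anything falls off the work surface, if the arm or the gripper's body presses on something with over 40 N, if the wrist force passes 120 N, or if a joint passes its speed limit or range.

## Working session

There is one attempt and no reset: what is moved stays moved. The work goes in short steps, Python scripts to look and compute and a tool call to move; the robot and the scene stay as the last step left them, time stands still between calls to the robot, and variables do not carry over. Pictures are saved under pics/ and viewed, at most 10 in all, crops included, and the job is handed in when it is done.

Besides the shell and the picture viewer there is one more tool, called after "Call:" as name(argument=value, ...), one argument or row to a line, values as JSON. play_rows: Moves the arm, as the interface text tells. Shift numbers are shares of 100 mm and turn numbers shares of 30 degrees, none past 1 either way. Its arguments: {"type":"object","properties":{"increments":{"type":"array","items":{"type":"array","items":{"type":"number"}}},"gripper":{"type":"number"},"force":{"type":"number"}},"required":["increments"]}

```bash
mkdir -p pics; cat > h.py <<'E'
import numpy as np, cv2
from workcell import arm
def ray(p,uv):
    q=cv2.undistortPoints(np.array([[uv]],float),np.array(p["K"],float),np.array(p["D"],float))[0,0]
    return np.array(p["eye"]),np.array(p["rotation"])@np.array([q[0],-q[1],-1.])
def atz(p,uv,z):
    e,d=ray(p,uv); return e+d*(z-e[2])/d[2]
def snap(n,f=None):
    p=arm.snapshot(n)
    if f: cv2.imwrite("pics/"+f,p["image"][:,:,::-1])
    return p
E
python3 - <<'E'
from h import *
o=arm.observe(); print(o["tool_pos"],o["eef_rot"],o["wrist_force"])
Z=dict(fixture=0,handle=.102,handle_grip=.102,screw=.102,lever_tip=.128,pad=.04,workpiece=.012,white_jar=0,bush=0,spanner=0)
for c in("scene","top"):
    p=snap(c,c+"1.png"); print(c,p["eye"])
    for n,z in Z.items():
        r=arm.pinpoint(p,n)[:2]
        print(n,[(np.round(x["uv"],1),round(x["score"],2),np.round(atz(p,x["uv"],z),4)) for x in r])
E
```

```text
[ 0.27991392 -0.55823627  0.21224419] [-7.00057582e-04  9.73116419e-01  2.30312654e-01 -1.61609807e-04] [-0.47558693  0.25094328  0.66035187]
scene [-0.17072665  0.91582411  0.68833276]Traceback (most recent call last):
  File "<stdin>", line 8, in <module>
  File "h.py", line 7, in atz
    e,d=ray(p,uv); return e+d*(z-e[2])/d[2]
        ~~~^^^^^^
  File "h.py", line 5, in ray
    return np.array(p["eye"]),np.array(p["rotation"])@np.array([q[0],-q[1],-1.])
                              ~~~~~~~~~~~~~~~~~~~~~~~^~~~~~~~~~~~~~~~~~~~~~~~~~~
ValueError: matmul: Input operand 1 has a mismatch in its core dimension 0, with gufunc signature (n?,k),(k,m?)->(n?,m?) (size 3 is different from 4)
```

```bash
sed -i 's/np.array(p\["rotation"\])@np/Rotation.from_quat(np.array(p["rotation"])[[1,2,3,0]]).as_matrix()@np/; 1a from scipy.spatial.transform import Rotation' h.py
python3 - <<'E'
from h import *
Z=dict(fixture=0,handle=.102,handle_grip=.102,screw=.102,lever_tip=.128,pad=.04,workpiece=.012,white_jar=0,bush=0,spanner=0)
for c in("scene","top"):
    p=snap(c,c+"1.png"); print(c,p["eye"],p["rotation"])
    for n,z in Z.items():
        r=arm.pinpoint(p,n)[:2]
        print(n,[(np.round(x["uv"],1),round(x["score"],2),np.round(atz(p,x["uv"],z),4)) for x in r])
E
```

```text
scene [-0.17072665  0.91582411  0.68833276] [-0.28903918 -0.1803514   0.49875077  0.79698017]
fixture [(array([307.9, 245.8]), 0.96, array([0.5572, 0.0944, 0.    ]))]
handle [(array([307.2, 217.9]), 0.81, array([0.5487, 0.1056, 0.102 ]))]
handle_grip [(array([347.9, 201.3]), 0.57, array([ 0.5234, -0.055 ,  0.102 ])), (array([306.9, 214.9]), 0.24, array([0.5613, 0.0925, 0.102 ]))]
screw [(array([308.4, 215.7]), 0.51, array([0.5548, 0.0934, 0.102 ]))]
lever_tip [(array([320.8, 201.2]), 0.58, array([0.554 , 0.0386, 0.128 ]))]
pad [(array([306.7, 232.1]), 0.45, array([0.5676, 0.0873, 0.04  ]))]
workpiece [(array([269. , 293.9]), 0.22, array([0.4723, 0.3367, 0.012 ]))]
white_jar [(array([217.4, 265.5]), 0.6, array([0.6821, 0.3309, 0.    ]))]
bush [(array([404.8, 208.6]), 0.41, array([ 0.4582, -0.3046,  0.    ]))]
spanner [(array([266.4, 292.2]), 0.83, array([0.4936, 0.3259, 0.    ])), (array([308.8, 230.8]), 0.16, array([0.6134, 0.0258, 0.    ]))]
top [0.32948215 0.03754037 1.07141227] [-0.6926438  -0.08688734  0.08669358  0.71075972]
fixture [(array([291.6, 216.1]), 0.97, array([0.5506, 0.1036, 0.    ]))]
handle [(array([289.4, 206.6]), 0.56, array([0.5561, 0.103 , 0.102 ]))]
handle_grip [(array([344.8, 215.7]), 0.65, array([ 0.5269, -0.0463,  0.102 ]))]
screw [(array([294.2, 204.5]), 0.47, array([0.5616, 0.0899, 0.102 ]))]
lever_tip [(array([315.6, 204.6]), 0.59, array([0.5536, 0.0319, 0.128 ]))]
pad []
workpiece []
white_jar []
bush [(array([426.4, 250.2]), 0.54, array([ 0.4395, -0.2872,  0.    ]))]
spanner [(array([215.6, 236.5]), 0.64, array([0.4954, 0.3276, 0.    ]))]
```

View pics/scene1.png

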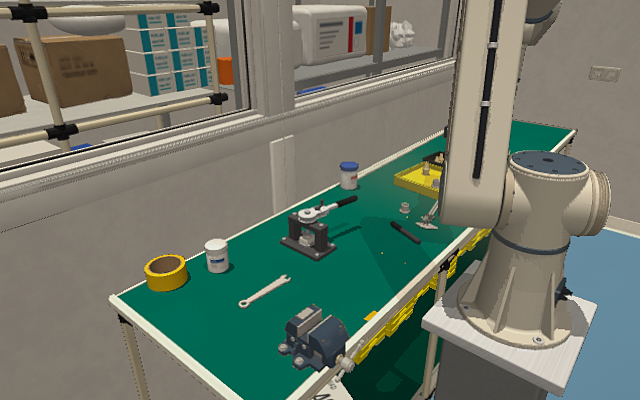

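View pics/top1.png

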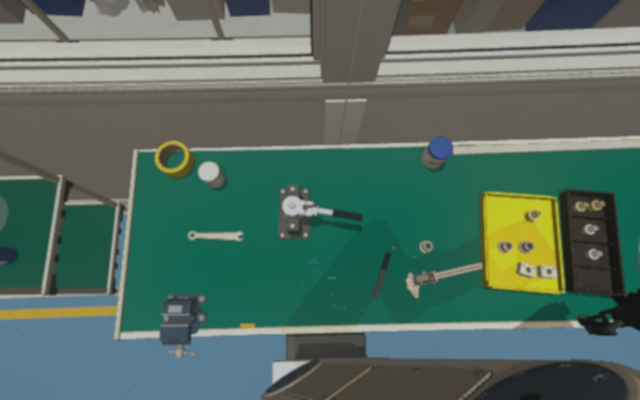

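Both pictures show the fixture mid-bench (top view 292,212), with the handle pointing to world −y (grip at 345,216). Bush is at 426,247 and spanner at 216,236, both clear. The jar at 210,174 is clear too. Next I move above the handle for a wrist view.

Call:
play_rows(
  increments=[
    [0.22,0.45,0.3,0,0,0.17],
    [0.43,0.9,0.5,0,0,0.35],
  ],
  gripper=0,
)

```text
time_s: 1.4
tool_pos: [0.3184, -0.4783, 0.2585]
eef_rot: [-0.0, 0.948, 0.319, -0.0]
wrist_force: [0.7, 0.7, 0.8]
opening: 0.0588
grip_force: 0.0
```

Call:
play_rows(
  increments=[
    [0.22,0.45,0.2,0,0,0.17],
    [0.43,0.9,0.4,0,0,0.35],
  ],
)

```text
time_s: 1.6
tool_pos: [0.359, -0.3933, 0.2963]
eef_rot: [0.0, 0.914, 0.405, 0.0]
wrist_force: [0.7, 0.3, -0.8]
opening: 0.0283
grip_force: 0.0
```

Call:
play_rows(
  increments=[
    [0.22,0.45,0,0,0,0.17],
    [0.43,0.9,0,0,0,0.35],
  ],
)

```text
time_s: 1.8
tool_pos: [0.4024, -0.3033, 0.2965]
eef_rot: [0.001, 0.873, 0.487, 0.0]
wrist_force: [-0.2, -0.4, -0.2]
opening: 0.0002
grip_force: 0.0
```

Call:
play_rows(
  increments=[
    [0.22,0.45,0,0,0,0.17],
    [0.43,0.9,0,0,0,0.35],
  ],
)

```text
time_s: 2.0
tool_pos: [0.4452, -0.213, 0.2959]
eef_rot: [0.0, 0.825, 0.565, 0.0]
wrist_force: [1.1, -0.8, 1.5]
opening: -0.0002
grip_force: 0.0
```

Call:
play_rows(
  increments=[
    [0.22,0.45,0,0,0,0.17],
    [0.43,0.9,0,0,0,0.35],
    [0.43,0.9,0,0,0,0.35],
  ],
)

```text
time_s: 2.3
tool_pos: [0.4895, -0.1199, 0.2957]
eef_rot: [-0.0, 0.768, 0.64, 0.001]
wrist_force: [-0.4, -0.4, 0.1]
opening: 0.0
grip_force: 0.0
```

Call:
play_rows(
  increments=[
    [0.2,0.45,0,0,0,0.17],
    [0.4,0.9,0,0,0,0.35],
    [0.4,0.9,0,0,0,0.35],
    [0.4,0.9,0,0,0,0.35],
  ],
)

```text
time_s: 2.7
tool_pos: [0.5276, -0.0344, 0.2954]
eef_rot: [-0.0, 0.709, 0.705, -0.0]
wrist_force: [0.2, -0.3, 0.6]
opening: -0.0003
grip_force: 0.0
```

```bash
python3 - <<'E'
from h import *
o=arm.observe(); print(o["time_s"],o["tool_pos"],o["eef_rot"],o["wrist_force"],o["qpos"])
Z=dict(fixture=0,handle=.102,handle_grip=.102,screw=.102,lever_tip=.128)
for c in("wrist","scene","top"):
    p=snap(c,c+"2.png"); print(c,p["eye"],p["rotation"])
    for n,z in Z.items():
        r=arm.pinpoint(p,n)[:2]
        print(n,[(np.round(x["uv"],1),round(x["score"],2),np.round(atz(p,x["uv"],z),4)) for x in r])
E
```

```text
2.7 [ 0.52762372 -0.03440028  0.29536504] [-3.12073015e-05  7.08936958e-01  7.05271781e-01 -3.20666875e-04] [ 0.23372954 -0.33121452  0.62792979] [-6.76422853e-02  1.29798183e-01  1.73878656e+00 -4.61069003e-04
  1.27347791e+00 -6.23237596e-02]
wrist [0.52874988 0.03335067 0.45638298] [ 9.90871722e-01 -1.34779977e-01  9.17754115e-04 -2.59720746e-03]
fixture [(array([340. ,  50.9]), 0.93, array([0.5567, 0.095 , 0.    ]))]
handle [(array([344.7,  34. ]), 0.88, array([0.5548, 0.0964, 0.102 ]))]
handle_grip [(array([317. , 185.2]), 0.97, array([ 0.5279, -0.0501,  0.102 ]))]
screw [(array([343.3,  31.1]), 0.51, array([0.5534, 0.099 , 0.102 ]))]
lever_tip [(array([345.9, 100.4]), 0.81, array([0.5546, 0.0351, 0.128 ]))]
scene [-0.17072665  0.91582411  0.68833276] [-0.28903918 -0.1803514   0.49875077  0.79698017]
fixture []
handle [(array([309. , 217.6]), 0.59, array([0.5459, 0.101 , 0.102 ]))]
handle_grip [(array([346.4, 198.1]), 0.79, array([ 0.5404, -0.0702,  0.102 ]))]
screw [(array([308.1, 217.4]), 0.61, array([0.5487, 0.1017, 0.102 ])), (array([320.2, 202.7]), 0.44, array([0.5824, 0.007 , 0.102 ]))]
lever_tip [(array([320.2, 202.5]), 0.61, array([0.5499, 0.0463, 0.128 ])), (array([217.9, 266.4]), 0.5, array([0.5199, 0.4412, 0.128 ]))]
top [0.32948215 0.03754037 1.07141227] [-0.6926438  -0.08688734  0.08669358  0.71075972]
fixture [(array([293.5, 214.7]), 0.96, array([0.5547, 0.0979, 0.    ]))]
handle [(array([289.1, 207. ]), 0.95, array([0.555 , 0.1039, 0.102 ]))]
handle_grip [(array([343.5, 213.8]), 0.9, array([ 0.5322, -0.043 ,  0.102 ]))]
screw [(array([292.3, 205.1]), 0.41, array([0.56  , 0.0951, 0.102 ]))]
lever_tip [(array([312.3, 204.2]), 0.5, array([0.5549, 0.0406, 0.128 ]))]
```

View pics/wrist2.png

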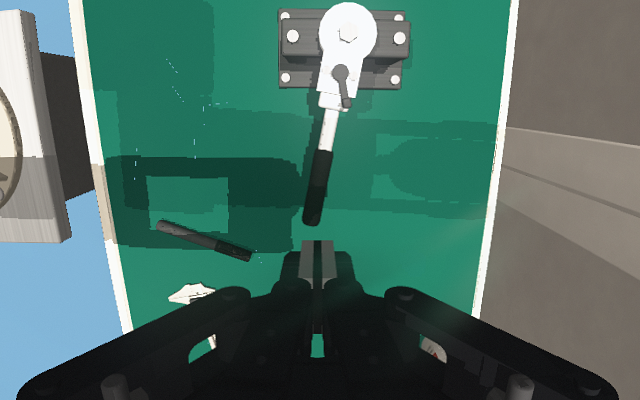

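The wrist view shows the head at (347,30), the thumb lever leaning to +x at (346,100), and the grip at about (317,188). The spindle is at about (0.555, 0.097), and the 150 mm and 64 mm radii match. I'll come down on the +x side of the lever.

Call:
play_rows(
  increments=[
    [0.26,0.34,-0.2,0,0,0],
    [0.53,0.68,-0.5,0,0,0],
    [0.53,0.68,-0.8,0,0,0],
    [0.53,0.68,-0.8,0,0,0],
  ],
)

```text
time_s: 4.0
tool_pos: [0.5782, 0.034, 0.2113]
eef_rot: [-0.003, 0.709, 0.705, -0.003]
wrist_force: [-0.1, -0.2, 0.3]
opening: 0.0001
grip_force: 0.0
```

Call:
play_rows(
  increments=[
    [0,0,-0.3,0,0,0],
    [0,0,-0.55,0,0,0],
    [0,0,-0.75,0,0,0],
    [0,0,-0.77,0,0,0],
    [0,0,-0.77,0,0,0],
    [0,0,-0.77,0,0,0],
  ],
)

```text
time_s: 4.6
tool_pos: [0.5816, 0.0329, 0.1404]
eef_rot: [0.001, 0.709, 0.705, 0.001]
wrist_force: [1.1, 0.4, 0.4]
opening: -0.0002
grip_force: 0.0
```

```bash
python3 - <<'E'
from h import *
o=arm.observe(); print(o["time_s"],o["tool_pos"],o["wrist_force"])
p=snap("wrist"); cv2.imwrite("pics/w3.png",cv2.resize(p["image"][0:300,170:520,::-1],None,fx=2,fy=2))
for n,z in dict(handle=.102,handle_grip=.102,lever_tip=.128).items():
    print(n,[(np.round(x["uv"],1),round(x["score"],2),np.round(atz(p,x["uv"],z),4)) for x in arm.pinpoint(p,n)[:2]])
E
```

```text
4.6 [0.58161029 0.03293382 0.14041776] [1.06915457 0.42019998 0.37315748]
handle [(array([269.1, 110.9]), 0.62, array([0.556 , 0.0964, 0.102 ]))]
handle_grip []
lever_tip [(array([265.3, 231.4]), 0.71, array([0.5548, 0.0349, 0.128 ]))]
```

View pics/w3.png

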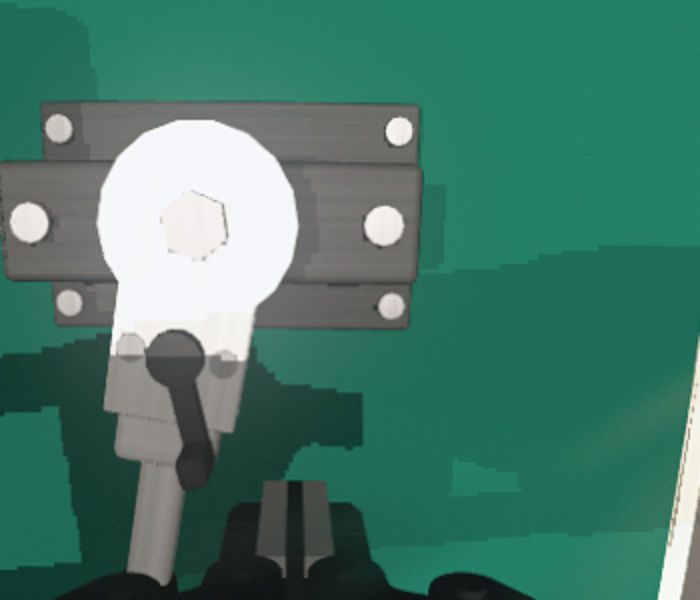

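```bash
python3 - <<'E'
from h import *
p=snap("wrist");print(p["eye"],p["rotation"])
for r in (240,289):
  for u in (302,317.5,333): print(r,u,[(z,np.round(atz(p,(u,r),z)[:2],4)) for z in(.123,.128,.14,.15)])
for n in("lever_tip",):
  for c in ("scene","top"):
    p=snap(c); print(c,[(x["score"],atz(p,x["uv"],.128)) for x in arm.pinpoint(p,n)[:2]])
E
```

```text
[0.58205811 0.10082663 0.30069112] [ 9.90904456e-01 -1.34524559e-01 -4.29718839e-05 -3.39122835e-03]
240 302 [(0.123, array([0.5735, 0.0284])), (0.128, array([0.5738, 0.0304])), (0.14, array([0.5743, 0.0353])), (0.15, array([0.5748, 0.0394]))]
240 317.5 [(0.123, array([0.582 , 0.0284])), (0.128, array([0.582 , 0.0304])), (0.14, array([0.582 , 0.0353])), (0.15, array([0.582 , 0.0394]))]
240 333 [(0.123, array([0.5905, 0.0283])), (0.128, array([0.5902, 0.0303])), (0.14, array([0.5897, 0.0352])), (0.15, array([0.5892, 0.0393]))]
289 302 [(0.123, array([ 0.573 , -0.0017])), (0.128, array([0.5732, 0.0012])), (0.14, array([0.5738, 0.0081])), (0.15, array([0.5743, 0.0139]))]
289 317.5 [(0.123, array([ 0.5818, -0.0017])), (0.128, array([0.5818, 0.0011])), (0.14, array([0.5818, 0.0081])), (0.15, array([0.5818, 0.0138]))]
289 333 [(0.123, array([ 0.5907, -0.0018])), (0.128, array([0.5904, 0.0011])), (0.14, array([0.5898, 0.008 ])), (0.15, array([0.5894, 0.0138]))]
scene [(0.59, array([0.43468507, 0.24178003, 0.128     ])), (0.45, array([0.54787453, 0.04550237, 0.128     ]))]
top []
```

Call:
play_rows(
  increments=[
    [-0.03,0.06,-0.03,0,0,0],
    [-0.06,0.06,-0.03,0,0,0],
    [-0.08,0.06,-0.03,0,0,0],
    [-0.1,0.06,-0.03,0,0,0],
    [-0.12,0.06,-0.03,0,0,0],
  ],
)

```text
time_s: 5.55
tool_pos: [0.5684, 0.0392, 0.1356]
eef_rot: [0.0, 0.709, 0.705, -0.0]
wrist_force: [0.0, -0.7, -0.0]
opening: -0.0004
grip_force: 0.0
```

Call:
play_rows(
  increments=[
    [-0.02,0,0,0,0,0],
    [-0.04,0,0,0,0,0],
    [-0.05,0,0,0,0,0],
  ],
)

```text
time_s: 5.85
tool_pos: [0.5634, 0.0391, 0.1356]
eef_rot: [-0.0, 0.709, 0.705, -0.0]
wrist_force: [0.8, -0.3, -0.7]
opening: 0.0002
grip_force: 0.0
```

Call:
play_rows(
  increments=[
    [-0.02,0,0,0,0,0],
    [-0.04,0,0,0,0,0],
    [-0.05,0,0,0,0,0],
  ],
)

```text
time_s: 6.15
tool_pos: [0.5583, 0.0392, 0.1355]
eef_rot: [-0.0, 0.709, 0.705, -0.0]
wrist_force: [-0.3, 0.0, 0.1]
opening: 0.0002
grip_force: 0.0
```

```bash
python3 - <<'E'
from h import *
o=arm.observe(); print(o["time_s"],o["tool_pos"],o["wrist_force"])
p=snap("wrist"); cv2.imwrite("pics/w4.png",cv2.resize(p["image"][50:300,170:470,::-1],None,fx=2,fy=2))
for n,z in dict(handle=.102,handle_grip=.102,lever_tip=.128).items():
    print(n,[(np.round(x["uv"],1),round(x["score"],2),np.round(atz(p,x["uv"],z),4)) for x in arm.pinpoint(p,n)[:2]])
E
```

```text
6.15 [0.55834636 0.0391614  0.1355158 ] [-0.34561104  0.04348583  0.09824844]
handle [(array([311.8, 122.5]), 0.78, array([0.5564, 0.0963, 0.102 ]))]
handle_grip []
lever_tip [(array([312. , 245.5]), 0.85, array([0.5563, 0.035 , 0.128 ]))]
```

View pics/w4.png

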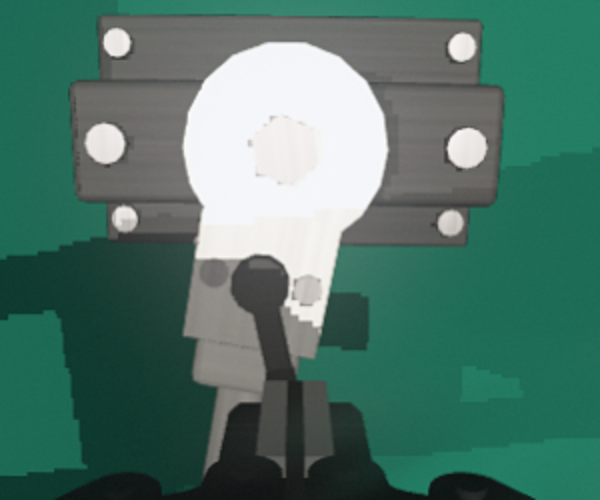

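The finger hides the thumb piece at (282,385) but there is no force and the lever hasn't moved, so the tip is passing above it. I'll calibrate the tip depth by opening the fingers to a known width.

Call:
play_rows(
  increments=[
    [0,0,0.2,0,0,0],
    [0,0,0.3,0,0,0],
    [0,0,0.3,0,0,0],
    [0,0,0.3,0,0,0],
    [0,0,0.3,0,0,0],
  ],
  gripper=40,
)

```text
time_s: 6.85
tool_pos: [0.5582, 0.0391, 0.1649]
eef_rot: [-0.0, 0.709, 0.705, -0.0]
wrist_force: [-0.2, 0.1, -0.0]
opening: 0.0399
grip_force: 0.0
```

```bash
python3 - <<'E'
from h import *
o=arm.observe(); print(o["time_s"],o["tool_pos"],o["opening"])
p=snap("wrist"); cv2.imwrite("pics/w5.png",cv2.resize(p["image"][130:400,130:510,::-1],None,fx=2,fy=2))
print(p["K"],p["eye"])
E
```

```text
6.85 [0.55819329 0.03913871 0.16492583] 0.03985701256628501
[[349.40573281   0.         317.04763696]
 [  0.         349.40573281 198.82590651]
 [  0.           0.           1.        ]] [0.55945812 0.10684209 0.32594935]
```

View pics/w5.png

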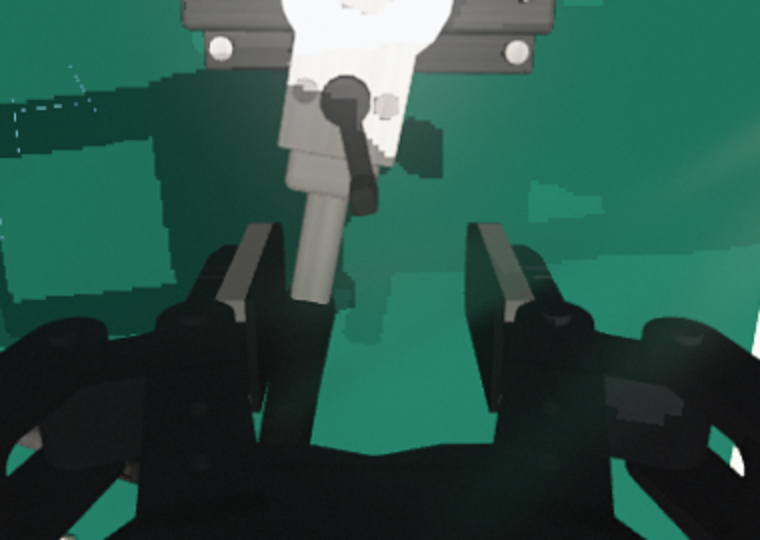

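Finger separation at the tip, crop columns 283 and 466, puts the tips about 20 mm above the TCP, which explains the miss. I'll retreat to +x, close, and go lower in free air beside the head.

Call:
play_rows(
  increments=[
    [0.12,0,0,0,0,0],
    [0.26,0,0,0,0,0],
    [0.26,0,-0.2,0,0,0],
    [0.26,0,-0.4,0,0,0],
    [0.26,0,-0.6,0,0,0],
    [0.26,0,-0.64,0,0,0],
    [0.26,0,-0.64,0,0,0],
  ],
  gripper=0,
)

```text
time_s: 7.6
tool_pos: [0.5846, 0.0391, 0.1008]
eef_rot: [-0.001, 0.709, 0.705, -0.001]
wrist_force: [0.3, -0.6, 0.7]
opening: 0.0001
grip_force: 0.0
```

Call:
play_rows(
  increments=[
    [-0.04,0,0,0,0,0],
    [-0.07,0,0,0,0,0],
    [-0.1,0,0,0,0,0],
    [-0.12,0,0,0,0,0],
  ],
)

```text
time_s: 8.0
tool_pos: [0.5725, 0.0392, 0.1022]
eef_rot: [0.0, 0.709, 0.705, 0.0]
wrist_force: [-0.4, 0.2, 0.2]
opening: 0.0001
grip_force: 0.0
```

```bash
python3 - <<'E'
from h import *
o=arm.observe(); print(o["time_s"],o["tool_pos"],o["wrist_force"],o["moment"])
p=snap("wrist"); cv2.imwrite("pics/w6.png",cv2.resize(p["image"][100:300,170:470,::-1],None,fx=2,fy=2))
for n,z in dict(handle=.102,handle_grip=.102,lever_tip=.128).items():
    print(n,[(np.round(x["uv"],1),round(x["score"],2),np.round(atz(p,x["uv"],z),4)) for x in arm.pinpoint(p,n)[:2]])
E
```

```text
8.0 [0.57250183 0.03920112 0.10215869] [-0.43150962  0.18451277  0.24219078] [ 0.01252065 -0.00414578  0.01421743]
handle []
handle_grip []
lever_tip [(array([273.6, 278.2]), 0.59, array([0.5543, 0.0341, 0.128 ]))]
```

View pics/w6.png

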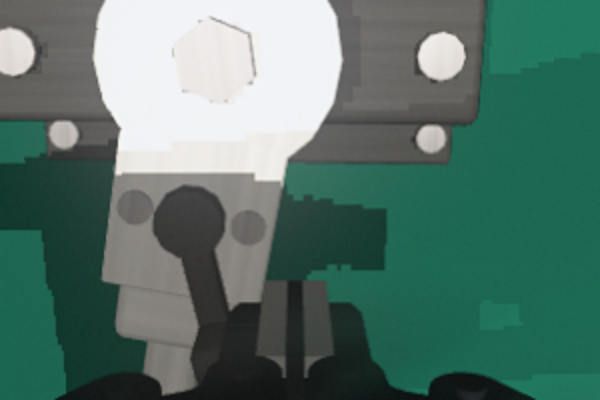

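The thumb piece, around (210,350), is now beside the finger at (265,290) and level with it. I'll push slowly.

Call:
play_rows(
  increments=[
    [-0.02,0,0,0,0,0],
    [-0.04,0,0,0,0,0],
    [-0.06,0,0,0,0,0],
  ],
)

```text
time_s: 8.5
tool_pos: [0.5668, 0.039, 0.1017]
eef_rot: [0.0, 0.709, 0.705, 0.0]
wrist_force: [2.3, -1.8, -0.1]
opening: 0.0002
grip_force: 0.8
```

Call:
play_rows(
  increments=[
    [-0.02,0,0,0,0,0],
    [-0.03,0,0,0,0,0],
    [-0.04,0,0,0,0,0],
  ],
)

```text
time_s: 8.8
tool_pos: [0.5621, 0.0392, 0.1014]
eef_rot: [-0.0, 0.709, 0.705, -0.0]
wrist_force: [0.2, -0.6, -0.4]
opening: 0.0002
grip_force: 0.1
```

```bash
cat > s.py <<'E'
from h import *
o=arm.observe(); print(o["time_s"],o["tool_pos"],o["wrist_force"],o["moment"])
p=snap("wrist")
for n,z in dict(handle=.102,handle_grip=.102,lever_tip=.128,screw=.102).items():
    print(n,[(np.round(x["uv"],1),round(x["score"],2),np.round(atz(p,x["uv"],z),4)) for x in arm.pinpoint(p,n)[:2]])
E
python3 s.py
```

```text
8.8 [0.5621005  0.03924636 0.10140183] [ 0.19296707 -0.56855726 -0.41637276] [ 0.03079726 -0.07174023  0.08378924]
handle []
handle_grip []
lever_tip [(array([274.9, 279.8]), 0.56, array([0.5446, 0.0338, 0.128 ]))]
screw [(array([299.7, 128.4]), 0.64, array([0.5552, 0.0957, 0.102 ]))]
```

Call:
play_rows(
  increments=[
    [-0.02,0,0,0,0,0],
    [-0.04,0,0,0,0,0],
    [-0.05,0,0,0,0,0],
  ],
)

```text
time_s: 9.35
tool_pos: [0.5573, 0.0392, 0.1015]
eef_rot: [-0.0, 0.709, 0.705, -0.0]
wrist_force: [0.7, -0.6, 0.1]
opening: 0.0003
grip_force: 0.0
```

```bash
python3 s.py
```

```text
9.35 [0.55725456 0.03918011 0.10148331] [ 0.72417614 -0.55843593  0.1382201 ] [ 0.00512192  0.02528602 -0.01153493]
handle []
handle_grip []
lever_tip [(array([271.5, 271.9]), 0.92, array([0.5384, 0.0375, 0.128 ]))]
screw [(array([310.5, 126.5]), 0.55, array([0.5553, 0.0964, 0.102 ]))]
```

Call:
play_rows(
  increments=[
    [0.15,0,0,0,0,0],
    [0.25,0,0,0,0,0],
    [0.25,0,0.4,0,0,0],
    [0.2,0,0.8,0,0,0],
    [0.1,-0.2,1,0,0,-0.1],
    [0,-0.5,1,0,0,-0.3],
    [-0.1,-0.9,1,0,0,-0.35],
    [-0.29,-0.9,1,0,0,-0.35],
    [-0.29,-0.9,1,0,0,-0.35],
    [-0.29,-0.9,1,0,0,-0.35],
  ],
  gripper=50,
)

```text
time_s: 10.6
tool_pos: [0.5291, -0.0508, 0.2018]
eef_rot: [0.0, 0.771, 0.637, 0.0]
wrist_force: [0.6, -0.3, 0.4]
opening: 0.0502
grip_force: 0.0
```

```bash
cat >> s.py <<'E'
cv2.imwrite("pics/last.png",cv2.resize(p["image"][0:300,120:520,::-1],None,fx=2,fy=2))
E
python3 s.py
```

```text
10.6 [ 0.52909982 -0.0508061   0.20180033] [ 0.5638377  -0.34636686  0.44707251] [ 0.01556425 -0.00958328  0.00196964]
handle []
handle_grip [(array([314.5, 194.1]), 0.97, array([ 0.5276, -0.0511,  0.102 ]))]
lever_tip [(array([304.2,  70.5]), 0.96, array([0.5382, 0.0369, 0.128 ]))]
screw []
```

View pics/last.png

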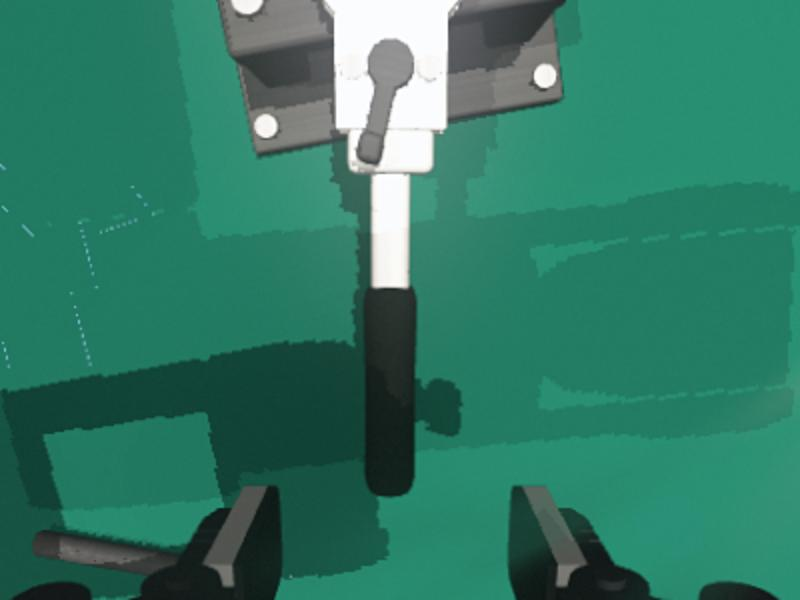

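The lever now leans clockwise (370,145 against the pivot at 390,60). The handle is centred between the open fingers. I'll descend to straddle the grip.

Call:
play_rows(
  increments=[
    [0,0,-0.3,0,0,0],
    [0,0,-0.6,0,0,0],
    [0,0,-0.8,0,0,0],
    [0,0,-0.9,0,0,0],
    [0,0,-0.9,0,0,0],
  ],
)

```text
time_s: 11.35
tool_pos: [0.528, -0.0505, 0.1104]
eef_rot: [-0.001, 0.771, 0.637, -0.001]
wrist_force: [0.6, -0.3, 0.1]
opening: 0.0499
grip_force: 0.0
```

Call:
play_rows(
  increments=[
    [0,0,-0.2,0,0,0],
    [0,0,-0.4,0,0,0],
    [0,0,-0.4,0,0,0],
    [0,0,-0.4,0,0,0],
    [0,0,-0.4,0,0,0],
  ],
  gripper=30,
)

```text
time_s: 11.85
tool_pos: [0.5297, -0.0509, 0.073]
eef_rot: [0.001, 0.771, 0.637, 0.001]
wrist_force: [-0.6, 0.2, -0.7]
opening: 0.0302
grip_force: 0.0
```

```bash
python3 s.py; cat > arc.py <<'E'
import sys,numpy as np
a,b,n=float(sys.argv[1]),float(sys.argv[2]),int(sys.argv[3])
f=lambda t:150*np.array([-np.sin(np.radians(t)),-np.cos(np.radians(t))])
print([[round(float(v),3) for v in ((f(t)-f(a))/100)]+[0,0,0,round((a-t)/30,3)] for t in np.linspace(a,b,n+1)[1:]])
E
python3 arc.py 10.5 -13 5; python3 arc.py -13 -39 6; python3 arc.py -39 -13 5;python3 arc.py -13 13 5
```

```text
11.85 [ 0.52970727 -0.05089347  0.07298398] [-0.64984029  0.18410991 -0.68360795] [-0.05683712  0.00054097 -0.02678306]
handle []
handle_grip [(array([311.4, 271.9]), 0.76, array([ 0.5278, -0.0509,  0.102 ]))]
lever_tip [(array([286.1,  32.1]), 0.96, array([0.538 , 0.0364, 0.128 ]))]
screw []
[[0.122, -0.017, 0, 0, 0, np.float64(0.157)], [0.245, -0.025, 0, 0, 0, np.float64(0.313)], [0.368, -0.022, 0, 0, 0, np.float64(0.47)], [0.49, -0.009, 0, 0, 0, np.float64(0.627)], [0.611, 0.013, 0, 0, 0, np.float64(0.783)]]
[[0.109, 0.03, 0, 0, 0, np.float64(0.144)], [0.216, 0.068, 0, 0, 0, np.float64(0.289)], [0.32, 0.113, 0, 0, 0, np.float64(0.433)], [0.42, 0.167, 0, 0, 0, np.float64(0.578)], [0.516, 0.228, 0, 0, 0, np.float64(0.722)], [0.607, 0.296, 0, 0, 0, np.float64(0.867)]]
[[-0.11, -0.081, 0, 0, 0, np.float64(-0.173)], [-0.226, -0.151, 0, 0, 0, np.float64(-0.347)], [-0.348, -0.211, 0, 0, 0, np.float64(-0.52)], [-0.475, -0.259, 0, 0, 0, np.float64(-0.693)], [-0.607, -0.296, 0, 0, 0, np.float64(-0.867)]]
[[-0.134, -0.025, 0, 0, 0, np.float64(-0.173)], [-0.269, -0.037, 0, 0, 0, np.float64(-0.347)], [-0.405, -0.037, 0, 0, 0, np.float64(-0.52)], [-0.541, -0.025, 0, 0, 0, np.float64(-0.693)], [-0.675, 0.0, 0, 0, 0, np.float64(-0.867)]]
```

Call:
play_rows(
  increments=[
    [0.02,0,0,0,0,0.03],
    [0.04,-0.01,0,0,0,0.05],
    [0.06,-0.01,0,0,0,0.08],
    [0.122,-0.017,0,0,0,0.157],
    [0.18,-0.02,0,0,0,0.23],
    [0.245,-0.025,0,0,0,0.313],
    [0.31,-0.024,0,0,0,0.39],
    [0.368,-0.022,0,0,0,0.47],
    [0.43,-0.016,0,0,0,0.55],
    [0.49,-0.009,0,0,0,0.627],
    [0.55,0.002,0,0,0,0.7],
    [0.611,0.013,0,0,0,0.783],
  ],
)

```text
time_s: 13.3
tool_pos: [0.5896, -0.0496, 0.0713]
eef_rot: [-0.0, 0.624, 0.781, -0.0]
wrist_force: [-1.3, 0.1, 0.1]
opening: 0.0299
grip_force: 0.7
```

```bash
python3 s.py; python3 arc.py -13 -39 10;python3 arc.py -39 -13 10;python3 arc.py -13 13 10
```

```text
13.3 [ 0.58959693 -0.04959347  0.07130383] [-1.32621738  0.14893923  0.13453881] [ 0.10505096  0.2148651  -0.02046495]
handle []
handle_grip [(array([301.9, 276. ]), 0.75, array([ 0.5845, -0.0525,  0.102 ]))]
lever_tip [(array([286.,  26.]), 0.88, array([0.5624, 0.0348, 0.128 ]))]
screw []
[[0.066, 0.017, 0, 0, 0, np.float64(0.087)], [0.131, 0.037, 0, 0, 0, np.float64(0.173)], [0.195, 0.059, 0, 0, 0, np.float64(0.26)], [0.258, 0.085, 0, 0, 0, np.float64(0.347)], [0.32, 0.113, 0, 0, 0, np.float64(0.433)], [0.381, 0.145, 0, 0, 0, np.float64(0.52)], [0.44, 0.179, 0, 0, 0, np.float64(0.607)], [0.497, 0.215, 0, 0, 0, np.float64(0.693)], [0.553, 0.254, 0, 0, 0, np.float64(0.78)], [0.607, 0.296, 0, 0, 0, np.float64(0.867)]]
[[-0.054, -0.042, 0, 0, 0, np.float64(-0.087)], [-0.11, -0.081, 0, 0, 0, np.float64(-0.173)], [-0.167, -0.117, 0, 0, 0, np.float64(-0.26)], [-0.226, -0.151, 0, 0, 0, np.float64(-0.347)], [-0.286, -0.182, 0, 0, 0, np.float64(-0.433)], [-0.348, -0.211, 0, 0, 0, np.float64(-0.52)], [-0.411, -0.237, 0, 0, 0, np.float64(-0.607)], [-0.475, -0.259, 0, 0, 0, np.float64(-0.693)], [-0.541, -0.279, 0, 0, 0, np.float64(-0.78)], [-0.607, -0.296, 0, 0, 0, np.float64(-0.867)]]
[[-0.067, -0.014, 0, 0, 0, np.float64(-0.087)], [-0.134, -0.025, 0, 0, 0, np.float64(-0.173)], [-0.201, -0.032, 0, 0, 0, np.float64(-0.26)], [-0.269, -0.037, 0, 0, 0, np.float64(-0.347)], [-0.337, -0.038, 0, 0, 0, np.float64(-0.433)], [-0.405, -0.037, 0, 0, 0, np.float64(-0.52)], [-0.473, -0.032, 0, 0, 0, np.float64(-0.607)], [-0.541, -0.025, 0, 0, 0, np.float64(-0.693)], [-0.608, -0.014, 0, 0, 0, np.float64(-0.78)], [-0.675, 0.0, 0, 0, 0, np.float64(-0.867)]]
```

Call:
play_rows(
  increments=[
    [0.066,0.017,0,0,0,0.087],
    [0.131,0.037,0,0,0,0.173],
    [0.195,0.059,0,0,0,0.26],
    [0.258,0.085,0,0,0,0.347],
    [0.32,0.113,0,0,0,0.433],
    [0.381,0.145,0,0,0,0.52],
    [0.44,0.179,0,0,0,0.607],
    [0.497,0.215,0,0,0,0.693],
    [0.553,0.254,0,0,0,0.78],
    [0.607,0.296,0,0,0,0.867],
  ],
)

```text
time_s: 14.55
tool_pos: [0.6498, -0.0201, 0.0713]
eef_rot: [-0.0, 0.433, 0.901, -0.0]
wrist_force: [-0.9, -0.5, 0.1]
opening: 0.03
grip_force: 0.8
```

Call:
play_rows(
  increments=[
    [-0.02,-0.015,0,0,0,-0.03],
    [-0.04,-0.03,0,0,0,-0.06],
    [-0.054,-0.042,0,0,0,-0.087],
    [-0.11,-0.081,0,0,0,-0.173],
    [-0.167,-0.117,0,0,0,-0.26],
    [-0.226,-0.151,0,0,0,-0.347],
    [-0.286,-0.182,0,0,0,-0.433],
    [-0.348,-0.211,0,0,0,-0.52],
    [-0.411,-0.237,0,0,0,-0.607],
    [-0.475,-0.259,0,0,0,-0.693],
    [-0.541,-0.279,0,0,0,-0.78],
    [-0.607,-0.296,0,0,0,-0.867],
  ],
)

```text
time_s: 15.75
tool_pos: [0.5898, -0.0497, 0.0717]
eef_rot: [0.001, 0.627, 0.779, 0.001]
wrist_force: [2.4, 1.8, -1.9]
opening: 0.0297
grip_force: 1.8
```

```bash
python3 s.py
```

```text
15.75 [ 0.58979309 -0.04971481  0.07172842] [ 2.43587631  1.83329447 -1.91651653] [ 0.28749284 -0.47574099  0.07745822]
handle []
handle_grip [(array([330.1, 272.6]), 0.97, array([ 0.5957, -0.0488,  0.102 ]))]
lever_tip [(array([272.2,  21.1]), 0.78, array([0.559 , 0.0353, 0.128 ]))]
screw []
```

Call:
play_rows(
  increments=[
    [-0.067,-0.014,0,0,0,-0.087],
    [-0.134,-0.025,0,0,0,-0.173],
    [-0.201,-0.032,0,0,0,-0.26],
    [-0.269,-0.037,0,0,0,-0.347],
    [-0.337,-0.038,0,0,0,-0.433],
  ],
)

```text
time_s: 16.5
tool_pos: [0.5577, -0.0535, 0.072]
eef_rot: [0.001, 0.71, 0.704, 0.001]
wrist_force: [5.0, -0.7, -2.9]
opening: 0.0302
grip_force: 2.6
```

Call:
play_rows(
  increments=[
    [-0.068,0.001,0,0,0,-0.087],
    [-0.136,0.006,0,0,0,-0.174],
    [-0.204,0.013,0,0,0,-0.26],
    [-0.271,0.024,0,0,0,-0.347],
    [-0.338,0.038,0,0,0,-0.434],
  ],
)

```text
time_s: 17.0
tool_pos: [0.5238, -0.05, 0.0719]
eef_rot: [0.001, 0.785, 0.619, 0.001]
wrist_force: [4.7, -3.0, -2.4]
opening: 0.0302
grip_force: 2.6
```

```bash
python3 s.py; python3 arc.py 13 26 5;python3 arc.py 26 39 5; python3 arc.py 39 13 9;python3 arc.py 13 -13 9
```

```text
17.0 [ 0.52382006 -0.04996634  0.07194657] [ 4.7389238  -3.00050041 -2.36218904] [-0.3910588  -0.77795779  0.06833847]
handle []
handle_grip [(array([331.8, 270.7]), 0.91, array([ 0.5303, -0.0508,  0.102 ]))]
lever_tip [(array([272.3,  24.1]), 0.91, array([0.5328, 0.0396, 0.128 ]))]
screw []
[[-0.066, 0.017, 0, 0, 0, np.float64(-0.087)], [-0.131, 0.037, 0, 0, 0, np.float64(-0.173)], [-0.195, 0.059, 0, 0, 0, np.float64(-0.26)], [-0.258, 0.085, 0, 0, 0, np.float64(-0.347)], [-0.32, 0.113, 0, 0, 0, np.float64(-0.433)]]
[[-0.06, 0.031, 0, 0, 0, np.float64(-0.087)], [-0.119, 0.065, 0, 0, 0, np.float64(-0.173)], [-0.177, 0.102, 0, 0, 0, np.float64(-0.26)], [-0.233, 0.141, 0, 0, 0, np.float64(-0.347)], [-0.286, 0.182, 0, 0, 0, np.float64(-0.433)]]
[[0.06, -0.046, 0, 0, 0, np.float64(0.096)], [0.122, -0.089, 0, 0, 0, np.float64(0.193)], [0.186, -0.129, 0, 0, 0, np.float64(0.289)], [0.253, -0.165, 0, 0, 0, np.float64(0.385)], [0.321, -0.199, 0, 0, 0, np.float64(0.481)], [0.39, -0.228, 0, 0, 0, np.float64(0.578)], [0.461, -0.254, 0, 0, 0, np.float64(0.674)], [0.533, -0.277, 0, 0, 0, np.float64(0.77)], [0.607, -0.296, 0, 0, 0, np.float64(0.867)]]
[[0.074, -0.015, 0, 0, 0, np.float64(0.096)], [0.149, -0.027, 0, 0, 0, np.float64(0.193)], [0.224, -0.034, 0, 0, 0, np.float64(0.289)], [0.3, -0.038, 0, 0, 0, np.float64(0.385)], [0.375, -0.038, 0, 0, 0, np.float64(0.481)], [0.451, -0.034, 0, 0, 0, np.float64(0.578)], [0.526, -0.027, 0, 0, 0, np.float64(0.674)], [0.601, -0.015, 0, 0, 0, np.float64(0.77)], [0.675, 0.0, 0, 0, 0, np.float64(0.867)]]
```

Call:
play_rows(
  increments=[
    [-0.066,0.017,0,0,0,-0.087],
    [-0.131,0.037,0,0,0,-0.173],
    [-0.195,0.059,0,0,0,-0.26],
    [-0.258,0.085,0,0,0,-0.347],
    [-0.32,0.113,0,0,0,-0.433],
  ],
)

```text
time_s: 17.75
tool_pos: [0.4914, -0.0386, 0.0719]
eef_rot: [0.001, 0.85, 0.527, 0.001]
wrist_force: [3.8, -3.4, 0.3]
opening: 0.0299
grip_force: 2.6
```

Call:
play_rows(
  increments=[
    [-0.06,0.031,0,0,0,-0.087],
    [-0.119,0.065,0,0,0,-0.173],
    [-0.177,0.102,0,0,0,-0.26],
    [-0.233,0.141,0,0,0,-0.347],
    [-0.286,0.182,0,0,0,-0.433],
  ],
)

```text
time_s: 18.25
tool_pos: [0.4625, -0.0203, 0.0718]
eef_rot: [0.001, 0.904, 0.427, 0.001]
wrist_force: [3.4, -3.7, 1.0]
opening: 0.0302
grip_force: 2.6
```

Call:
play_rows(
  increments=[
    [0.02,-0.015,0,0,0,0.03],
    [0.04,-0.03,0,0,0,0.06],
    [0.06,-0.046,0,0,0,0.096],
    [0.122,-0.089,0,0,0,0.193],
    [0.186,-0.129,0,0,0,0.289],
    [0.253,-0.165,0,0,0,0.385],
    [0.321,-0.199,0,0,0,0.481],
    [0.39,-0.228,0,0,0,0.578],
    [0.461,-0.254,0,0,0,0.674],
    [0.533,-0.277,0,0,0,0.77],
    [0.607,-0.296,0,0,0,0.867],
  ],
)

```text
time_s: 19.35
tool_pos: [0.5216, -0.0497, 0.0711]
eef_rot: [-0.001, 0.783, 0.621, -0.001]
wrist_force: [-2.2, 0.4, 1.9]
opening: 0.03
grip_force: 1.0
```

Call:
play_rows(
  increments=[
    [0.074,-0.015,0,0,0,0.096],
    [0.149,-0.027,0,0,0,0.193],
    [0.224,-0.034,0,0,0,0.289],
    [0.3,-0.038,0,0,0,0.385],
    [0.375,-0.038,0,0,0,0.481],
    [0.451,-0.034,0,0,0,0.578],
    [0.526,-0.027,0,0,0,0.674],
    [0.601,-0.015,0,0,0,0.77],
    [0.675,0,0,0,0,0.867],
  ],
)

```text
time_s: 20.25
tool_pos: [0.5892, -0.0499, 0.071]
eef_rot: [-0.001, 0.623, 0.782, -0.001]
wrist_force: [-1.5, -1.3, 1.7]
opening: 0.0302
grip_force: 1.0
```

Call:
play_rows(
  increments=[
    [0.066,0.017,0,0,0,0.087],
    [0.131,0.037,0,0,0,0.173],
    [0.195,0.059,0,0,0,0.26],
    [0.258,0.085,0,0,0,0.347],
    [0.32,0.113,0,0,0,0.433],
    [0.381,0.145,0,0,0,0.52],
    [0.44,0.179,0,0,0,0.607],
    [0.497,0.215,0,0,0,0.693],
    [0.553,0.254,0,0,0,0.78],
    [0.607,0.296,0,0,0,0.867],
  ],
)

```text
time_s: 21.25
tool_pos: [0.65, -0.0203, 0.0709]
eef_rot: [-0.001, 0.432, 0.902, -0.001]
wrist_force: [-1.4, -2.3, 0.6]
opening: 0.0299
grip_force: 1.0
```

```bash
python3 s.py; for i in -39 -32.5 -26 -19.5 -13; do python3 arc.py $i $(python3 -c "print($i+6.5)") 3; done
```

```text
21.25 [ 0.65001804 -0.02034458  0.070925  ] [-1.41380464 -2.27600979  0.58428203] [-0.25911621  0.25997787 -0.04238958]
handle []
handle_grip [(array([301. , 272.7]), 0.62, array([ 0.6456, -0.0243,  0.102 ]))]
lever_tip [(array([278.4,  28.5]), 0.67, array([0.5876, 0.0413, 0.128 ]))]
screw []
[[-0.045, -0.035, 0, 0, 0, np.float64(-0.072)], [-0.091, -0.068, 0, 0, 0, np.float64(-0.144)], [-0.138, -0.099, 0, 0, 0, np.float64(-0.217)]]
[[-0.048, -0.03, 0, 0, 0, np.float64(-0.072)], [-0.098, -0.057, 0, 0, 0, np.float64(-0.144)], [-0.148, -0.083, 0, 0, 0, np.float64(-0.217)]]
[[-0.051, -0.024, 0, 0, 0, np.float64(-0.072)], [-0.104, -0.046, 0, 0, 0, np.float64(-0.144)], [-0.157, -0.066, 0, 0, 0, np.float64(-0.217)]]
[[-0.054, -0.018, 0, 0, 0, np.float64(-0.072)], [-0.108, -0.034, 0, 0, 0, np.float64(-0.144)], [-0.163, -0.048, 0, 0, 0, np.float64(-0.217)]]
[[-0.055, -0.012, 0, 0, 0, np.float64(-0.072)], [-0.111, -0.021, 0, 0, 0, np.float64(-0.144)], [-0.168, -0.029, 0, 0, 0, np.float64(-0.217)]]
```

Call:
play_rows(
  increments=[
    [-0.022,-0.017,0,0,0,-0.036],
    [-0.045,-0.035,0,0,0,-0.072],
    [-0.091,-0.068,0,0,0,-0.144],
    [-0.138,-0.099,0,0,0,-0.217],
  ],
)

```text
time_s: 21.9
tool_pos: [0.6365, -0.0302, 0.0716]
eef_rot: [0.0, 0.485, 0.875, 0.0]
wrist_force: [1.0, 1.1, -1.3]
opening: 0.0298
grip_force: 0.6
```

Call:
play_rows(
  increments=[
    [-0.048,-0.03,0,0,0,-0.072],
    [-0.098,-0.057,0,0,0,-0.144],
    [-0.148,-0.083,0,0,0,-0.217],
  ],
)

```text
time_s: 22.2
tool_pos: [0.6216, -0.0385, 0.0716]
eef_rot: [0.0, 0.534, 0.846, 0.0]
wrist_force: [0.3, 0.6, -0.2]
opening: 0.0305
grip_force: 0.6
```

Call:
play_rows(
  increments=[
    [-0.051,-0.024,0,0,0,-0.072],
    [-0.104,-0.046,0,0,0,-0.144],
    [-0.157,-0.066,0,0,0,-0.217],
  ],
)

```text
time_s: 22.5
tool_pos: [0.6063, -0.0449, 0.0717]
eef_rot: [0.0, 0.581, 0.814, 0.0]
wrist_force: [3.5, 1.3, -2.0]
opening: 0.0302
grip_force: 1.6
```

Call:
play_rows(
  increments=[
    [-0.054,-0.018,0,0,0,-0.072],
    [-0.108,-0.034,0,0,0,-0.144],
    [-0.163,-0.048,0,0,0,-0.217],
  ],
)

```text
time_s: 22.8
tool_pos: [0.5903, -0.0497, 0.0717]
eef_rot: [0.001, 0.626, 0.78, 0.001]
wrist_force: [2.6, 2.1, -2.7]
opening: 0.0299
grip_force: 1.9
```

```bash
for i in -13 -6.5 0 6.5 13 19.5 26 32.5; do echo $i; python3 arc.py $i $(python3 -c "print($i+6.5)") 3|sed 's/np.float64//g'; done
```

```text
-13
[[-0.055, -0.012, 0, 0, 0, (-0.072)], [-0.111, -0.021, 0, 0, 0, (-0.144)], [-0.168, -0.029, 0, 0, 0, (-0.217)]]
-6.5
[[-0.056, -0.005, 0, 0, 0, (-0.072)], [-0.113, -0.009, 0, 0, 0, (-0.144)], [-0.17, -0.01, 0, 0, 0, (-0.217)]]
0
[[-0.057, 0.001, 0, 0, 0, (-0.072)], [-0.113, 0.004, 0, 0, 0, (-0.144)], [-0.17, 0.01, 0, 0, 0, (-0.217)]]
6.5
[[-0.056, 0.007, 0, 0, 0, (-0.072)], [-0.112, 0.017, 0, 0, 0, (-0.144)], [-0.168, 0.029, 0, 0, 0, (-0.217)]]
13
[[-0.055, 0.014, 0, 0, 0, (-0.072)], [-0.109, 0.03, 0, 0, 0, (-0.144)], [-0.163, 0.048, 0, 0, 0, (-0.217)]]
19.5
[[-0.053, 0.02, 0, 0, 0, (-0.072)], [-0.105, 0.042, 0, 0, 0, (-0.144)], [-0.157, 0.066, 0, 0, 0, (-0.217)]]
26
[[-0.051, 0.026, 0, 0, 0, (-0.072)], [-0.1, 0.054, 0, 0, 0, (-0.144)], [-0.148, 0.083, 0, 0, 0, (-0.217)]]
32.5
[[-0.047, 0.031, 0, 0, 0, (-0.072)], [-0.093, 0.065, 0, 0, 0, (-0.144)], [-0.138, 0.099, 0, 0, 0, (-0.217)]]
```

Call:
play_rows(
  increments=[
    [-0.055,-0.012,0,0,0,-0.072],
    [-0.111,-0.021,0,0,0,-0.144],
    [-0.168,-0.029,0,0,0,-0.217],
  ],
)

```text
time_s: 23.1
tool_pos: [0.5741, -0.0527, 0.0719]
eef_rot: [0.001, 0.67, 0.743, 0.001]
wrist_force: [5.7, 0.6, -3.7]
opening: 0.0297
grip_force: 2.5
```

Call:
play_rows(
  increments=[
    [-0.056,-0.005,0,0,0,-0.072],
    [-0.113,-0.009,0,0,0,-0.144],
    [-0.17,-0.01,0,0,0,-0.217],
  ],
)

```text
time_s: 23.4
tool_pos: [0.5571, -0.0537, 0.0719]
eef_rot: [0.001, 0.711, 0.704, 0.001]
wrist_force: [5.4, 1.1, -3.6]
opening: 0.0297
grip_force: 2.5
```

Call:
play_rows(
  increments=[
    [-0.057,0.001,0,0,0,-0.072],
    [-0.113,0.004,0,0,0,-0.144],
    [-0.17,0.01,0,0,0,-0.217],
  ],
)

```text
time_s: 23.7
tool_pos: [0.5401, -0.0528, 0.0719]
eef_rot: [0.001, 0.749, 0.662, 0.001]
wrist_force: [4.8, -1.5, -4.0]
opening: 0.0301
grip_force: 2.5
```

Call:
play_rows(
  increments=[
    [-0.056,0.007,0,0,0,-0.072],
    [-0.112,0.017,0,0,0,-0.144],
    [-0.168,0.029,0,0,0,-0.217],
  ],
)

```text
time_s: 24.0
tool_pos: [0.5235, -0.0501, 0.0719]
eef_rot: [0.001, 0.786, 0.619, 0.001]
wrist_force: [6.0, -1.1, -5.1]
opening: 0.0304
grip_force: 2.9
```

Call:
play_rows(
  increments=[
    [-0.055,0.014,0,0,0,-0.072],
    [-0.109,0.03,0,0,0,-0.144],
    [-0.163,0.048,0,0,0,-0.217],
  ],
)

```text
time_s: 24.3
tool_pos: [0.5075, -0.0455, 0.072]
eef_rot: [0.002, 0.82, 0.573, 0.001]
wrist_force: [6.6, -2.4, -6.0]
opening: 0.03
grip_force: 3.6
```

Call:
play_rows(
  increments=[
    [-0.053,0.02,0,0,0,-0.072],
    [-0.105,0.042,0,0,0,-0.144],
  ],
)

```text
time_s: 24.5
tool_pos: [0.4972, -0.0415, 0.072]
eef_rot: [0.002, 0.841, 0.542, 0.001]
wrist_force: [6.9, -5.6, -6.8]
opening: 0.0301
grip_force: 4.2
```

```bash
python3 s.py; for i in 0 1 2; do python3 - <<'E'
from h import *
print(snap("wrist")["shot"],arm.observe()["wrist_force"])
E
done
```

```text
24.5 [ 0.49718461 -0.04147464  0.07197523] [ 6.90886873 -5.58357562 -6.84038041] [-0.69032766 -1.03122872  0.07615543]
handle []
handle_grip [(array([329.2, 269.3]), 0.83, array([ 0.5026, -0.0424,  0.102 ]))]
lever_tip [(array([265.9,  19.7]), 0.79, array([0.5218, 0.0467, 0.128 ]))]
screw [(array([333.6, 272.9]), 0.53, array([ 0.5036, -0.0447,  0.102 ]))]
23 [ 4.09824777 -3.53057276 -3.33191035]
24 [ 3.18125155 -4.17147568 -3.62783898]
25 [ 4.72143289 -3.33567053 -2.21081244]
```

Call:
play_rows(
  increments=[
    [-0.026,0.011,0,0,0,-0.037],
    [-0.052,0.024,0,0,0,-0.073],
  ],
)

```text
time_s: 25.1
tool_pos: [0.4924, -0.0392, 0.0721]
eef_rot: [0.002, 0.851, 0.526, 0.002]
wrist_force: [7.7, -5.4, -6.3]
opening: 0.0301
grip_force: 4.4
```

Call:
play_rows(
  increments=[
    [0.02,-0.01,0,0,0,0],
    [0.045,-0.02,0,0,0,0],
    [0.045,-0.02,0,0,0,0],
    [0.045,-0.02,0,0,0,0],
    [0.045,-0.02,0,0,0,0],
  ],
  gripper=50,
)

```text
time_s: 25.6
tool_pos: [0.4955, -0.0404, 0.0718]
eef_rot: [0.0, 0.85, 0.527, 0.0]
wrist_force: [4.4, -0.6, 0.2]
opening: 0.0499
grip_force: 2.4
```

Call:
play_rows(
  increments=[
    [0,0,0.1,0,0,0],
    [0,0,0.4,0,0,0],
    [0,0,0.8,0,0,0],
    [0,0,1,0,0,0],
    [0,0,1,0,0,0],
  ],
)

```text
time_s: 26.1
tool_pos: [0.4956, -0.0402, 0.1741]
eef_rot: [0.001, 0.85, 0.527, 0.001]
wrist_force: [-0.5, 0.5, 0.2]
opening: 0.0503
grip_force: 0.0
```

Call:
play_rows(
  increments=[
    [0,-0.1,0.3,0,0,0],
    [0,-0.2,0.5,0,0,0],
    [0,-0.2,0.5,0,0,0],
    [0,-0.2,0.5,0,0,0],
  ],
)

```text
time_s: 26.5
tool_pos: [0.4938, -0.0601, 0.2204]
eef_rot: [-0.001, 0.85, 0.526, -0.001]
wrist_force: [-0.7, 0.1, -0.8]
opening: 0.0502
grip_force: 0.0
```

```bash
python3 s.py
```

```text
26.5 [ 0.4938073  -0.06006274  0.22036747] [-0.73206564  0.13666614 -0.83526455] [ 0.03045037 -0.02665534 -0.02088966]
handle []
handle_grip []
lever_tip [(array([298.3,  43.7]), 0.74, array([0.5303, 0.0412, 0.128 ]))]
screw []
```

View pics/last.png

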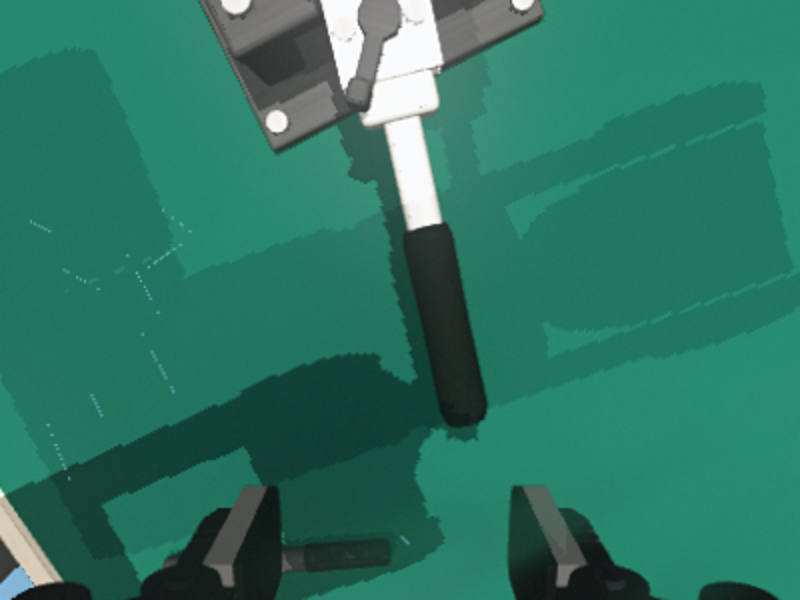

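The gripper is clear of everything and the lever at (357,95) still leans to the tightening side. The handle has relaxed back a little and is at rest. The last pull was about 9.3 N at the grip, so I'm handing in.

```bash
python3 -c "
from workcell import arm
print(arm.sign_off())"
```

```text
the job is handed in; nothing more can be done
None
```

The job is handed in and no verdict came back: the lever is set to tighten, the last pull was about 9.3 N at the grip, and the gripper is clear; on release the handle sprang back by roughly 10°, and I did not re-check the clamping force after that.

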